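Click a used thumb shifter to its third click

ROBOT

A 7-joint arm with a two-finger parallel gripper is mounted at the origin on the work surface. World frame = base frame: x ahead of the robot, y to its left, z up, the work surface at z = 0. Lengths are in m, angles in degrees, forces in N, time in s.
With the tool pointing down it reaches from about 0.4 to 0.925 m from the base axis. Payload 4.1 kg.
Tool frame: the origin (TCP) lies on the centre line of the jaws, within the pads' length; the fingertips stand tip_extent ahead of it and the grasp point (between the pads) lies 11 mm behind it (tip_extent is the distance from the TCP to the fingertips, in m); z points along the fingers, y is the direction in which the jaws open and shut (so a half turn about z gives the same grasp; the last joint's range is limited). The gripper opens to 85 mm and grips with 20 to 120 N. Pads are 22 mm wide; open, the fingers measure 114 mm over their backs; the gripper's body (76 mm by 85 mm) begins 54 mm behind the grasp point. The pads swing forward as they close: fully open they stand 13 mm farther back than shut.
Start: joints at [70.932, 22.827, 2.584, 88.041, -1.071, 69.15, -2.905], TCP at [0.151, -0.632, 0.239] pointing down, gripper open.
Joint ranges: [-161.44, 161.44], [-28.35, 127.94], [-78.24, 83.42], [0, 140.83], [-78.03, 258.03], [13.02, 114.36], [-168.23, 168.23]. Speed limits (degrees/s): [147.25, 147.25, 180, 180, 180, 180, 180].

INTERFACE

Orientations are given as [roll, pitch, yaw] about the fixed x, y, z axes, in that order (R = Rz(yaw) Ry(pitch) Rx(roll)).
In Python, from cell import observe, get_image, sign_off, look_for, regions_of, spot_point, tip_extent gives the robot as it stands.
- The arm moves only by the tool send_rows, never from a script. Its argument "targets" is a list of rows, each a list of 3 entries, a list of its own where there are three numbers: the shift along the tool's x, y, z in cm, then the turn about the tool's z in degrees, then the opening, from 0 (shut) to 1 (fully open). In form: [[[tx, ty, tz], turn, jaw], ...]. A call has 1 to 10 rows; each row shifts and turns the commanded pose from where the row before left it, along the tool's axes as they then stand; what a row does not reach is not made up. A row lasts 1/8 s, in which the tool goes at most 62.5 mm and 10.7 degrees, less where a joint would pass 70% of its speed; a pose out of reach is approached as far as the arm can. A call with a gripper value outside its range is refused whole. The fingers move at their own pace and stop on an object; "squeeze" is the grip in N (left out, the last holds). Time passes only in rows, so rows that do not move let the fingers close. It gives the time, the measured TCP pose, the force and the opening at its end, in the units of the state.
- observe(): the state, without advancing time (a new reading comes with each control period).
- get_image(name): name is "side" or "top"; returns a dict with "pixels" (480x640x3 uint8, red, green, blue), "depth" (480x640 float32, m along the optical axis (not along the pixel's ray), 0 where there is no reading), "fx", "fy", "cx", "cy" (pixels), "k1" (the pictures are not rectified: a ray, as slopes to the right and down, at radius r is drawn at 1 + k1 r^2 times it, then the intrinsics apply), "camera_from_world" (4x4, takes a point from world to camera coordinates). Camera axes: x right, y up, looking along -z (the intrinsics and any distortion apply to the point x, -y, -z); pixel columns grow to the right and rows downward; lengths in m; the calibration is good to about 2 mm. A picture is of the moment at which its call begins.
- sign_off(): hands the job in, once; it reports no verdict.
Trained networks look in a picture, given as the dict that the camera call returned (one of the last four; its "shot" number tells which), for a name from the list of things; names that differ only in an ending like _2 or _b are one class to them, and where a whole thing is asked for, a point or a joint stands for the part that bears it (a point fixed in the world has none). Each returns a list of dicts, best first, with "score" (0 to 1); they miss things now and then, are a little off and sometimes report something else, mostly with a low value. They report only what shows in the picture. A call takes as long as a camera call.
- look_for(name, picture): "bbox" ([centre column, centre row, width, height] in pixels, round what is visible of it).
- regions_of(name, picture): "mask" (480x640 bool, what is visible of it) and "bbox" ([centre column, centre row, width, height] in pixels, round what is visible of it).
- spot_point(name, picture): "location" ([column, row] in pixels: a listed point, or the origin of a listed thing).
The state is a dict: "time_s": time; "joint_positions": joint angles; "joint_velocities": joint speeds; "effort": joint torques, N m; "eef_pos": TCP position; "ee_rot": TCP orientation; "force": force on the tool from outside, world axes, zero at the start; "moment": the same for the moment, N m; "opening": opening from 0.0 (shut) to 1.0 (fully open).
Only numpy, scipy, OpenCV 4.12 (cv2) and the standard library are available. Lean on these libraries where they do the work, as an engineer would, in place of code of your own. Each camera call takes 0.05 s, during which the arm holds its last target. There are 200 camera calls.

TASK

A buyer at the parts stall wants to feel that the index clicks of the used handlebar's right-hand gear shifter (the rider's right, the rider being on the robot's side) still hold: with your fingertips push its thumb lever back to the slack stop, then push it forward one click at a time, letting it rest a moment in each click, and leave it in the third click without ever running past it. Only push the lever - do not take it between the fingers and do not force it hard against its stop - and leave the left-hand lever and everything lying about as they are.

Things in the scene. Friction and masses are not known exactly. Their poses are not given: they have to be found in the camera images.
- stand: Flat bicycle handlebar (620 mm, 22 mm tube, grips, brake levers) on a heavy fixed stand. Origin: on the table; base plate 165 x 180 x 10 mm, reaching 55 mm ahead of the origin; x forward (the rider is on the robot's side), y along the bar to the rider's left, z up. Bar axis 140 mm up and 20 mm forward of the origin; steerer tube 60 mm behind it, top at 167 mm. A shifter on top of each half of the bar.
- right_pivot (a point): Point on the upright pivot axis of the right-hand shifter's lever, at the mid-height of its paddle: 183 mm above the table, 43 mm above the bar's axis, 135 mm right of the bar's middle. Axes as stand. The shifter's round black body and lever hub below it are 36 mm across; all of it ends 3 mm below this point.
- shift_right (a joint): Right lever angle, rad: 0 at the slack stop (lever points 144 deg counter-clockwise from the stand's x axis); grows as pushed forward, clockwise from above. Clicks every 18 deg: 0.314, 0.628, third 0.942 (lever straight above the bar), then more up to 1.885. Past the hump half-way (about 7 N at the paddle) it snaps into the next click or the stop and stays. Starts between first and second click.
- right_paddle (a point): Centre of the right lever's paddle, 62 mm from the pivot axis: an upright black plate 28 mm long along the lever, 6 mm thick, 22 mm high (11 mm above and below this point), at the end of a flat aluminium arm 12 mm wide whose top is 8 mm below this point. x outwards along the lever, z up; forward (joint growing) is -y. Free space around it, and 20 mm below it to the bar.
- left_paddle (a point): Centre of the paddle of the left-hand shifter's lever, the mirror image of the right one, without clicks. Leave it alone.
- wrench: Steel spanner, 160 mm, lying on the table below the right grip. Leave alone.
- pedal: Black pedal, 92 x 72 x 25 mm, lying below the left half of the bar. Leave alone.
- freewheel: Steel sprocket, 90 mm across, lying flat ahead of the bar on the right. Leave alone.
- cup: Paper cup, 76 mm across, 92 mm high, left, on the rider's side. Leave alone.
- oil_can: White can, 54 mm across, 150 mm high, left, on the rider's side. Leave alone.
- headlamp: Black headlamp shell, 113 mm across, 76 mm high, lying on its glass ahead of the stem. Leave alone.
- jar: Small glass jar with a steel cap, 60 mm across, 75 mm high, on the right on the rider's side. Leave alone.

How it is judged (in metres and radians):
On the way, in this order (a step that is already met when the one before it is completed fails the run):
1. the right lever is back at its slack stop (value of joint shift_right below 0.07 rad), for 0.2 s.
2. the right lever rests in its first click (value of joint shift_right between 0.224 and 0.404 rad), for 0.2 s.
3. the right lever rests in its second click (value of joint shift_right between 0.538 and 0.718 rad), for 0.2 s.
4. the right lever rests in its third click (value of joint shift_right between 0.852 and 1.032 rad), for 0.2 s.
At the end, for the whole second after the job is handed in: The right-hand lever rests in the third click (0.942 rad, within 0.09 rad); the left lever's paddle is within 12 mm and every loose thing within 30 mm of where it was (all of step 4 and velocity of joint shift_right between -0.05 and 0.05 rad/s and distance of left_paddle from where it was at the start of the episode below 0.012 m and distance of each of wrench, pedal, freewheel, cup, oil_can, headlamp, jar from where it was at the start of the episode below 0.03 m); the robot touches nothing.
It fails at once if the right lever runs past the third click (more than half a click beyond it) (value of joint shift_right above 1.1 rad).
It fails at once if the lever is taken between the fingers (the grasp point comes within 8 mm of its middle plane, over its length, no more than 11 mm above the paddle) (y of the grasp point in the frame of right_paddle between -0.008 and 0.008 m and x of the grasp point in the frame of right_paddle between -0.045 and 0.025 m and z of the grasp point in the frame of right_paddle between -0.03 and 0.022 m).
It fails at once if the fingers push on the lever or the handlebar with more than 45 N (contact force between the fingers and stand above 45 N).
It fails at once if the left-hand lever is moved more than 12 mm (distance of left_paddle from where it was at the start of the episode above 0.012 m).
It fails at once if a loose thing is lifted or shifted more than 30 mm (distance of any of wrench, pedal, freewheel, cup, oil_can, headlamp, jar from where it was at the start of the episode above 0.03 m).
It also fails if it takes over 43 s, if anything falls off the work surface, if the arm or the gripper's body presses on something with over 40 N, if the wrist force passes 120 N, or if a joint passes its speed limit or range.

## Working session

There is one attempt and no reset: what is moved stays moved. The work goes in short steps, Python scripts to look and compute and a tool call to move; the robot and the scene stay as the last step left them, time stands still between calls to the robot, and variables do not carry over. Pictures are saved under pics/ and viewed, about 8 in all and at most 12, crops included, and the job is handed in when it is done.

Besides the shell and the picture viewer there is one more tool, called after "Request:" as a command line: name --argument value ..., lists and objects as JSON in quotes. send_rows: Moves the arm, as the interface text tells. Its arguments: {"type":"object","properties":{"targets":{"type":"array"},"squeeze":{"type":"number"}},"required":["targets"]}

```bash
mkdir -p pics; cat > h.py <<'E'
import numpy as np, cv2
from cell import *
def ray(p,u,v):
    x=(u-p["cx"])/p["fx"]; y=(v-p["cy"])/p["fy"]
    a,b=x,y
    for _ in range(20):
        s=1+p["k1"]*(a*a+b*b); a,b=x/s,y/s
    M=np.linalg.inv(p["camera_from_world"]); 
    return M[:3,3], M[:3,:3]@np.array([a,-b,-1.0])
def at_z(p,u,v,z):
    o,d=ray(p,u,v); return o+d*(z-o[2])/d[2]
def at_depth(p,u,v):
    o,d=ray(p,u,v); return o+d*p["depth"][int(round(v)),int(round(u))]
def proj(p,P):
    c=p["camera_from_world"]@np.append(P,1); a,b=c[0]/-c[2],-c[1]/-c[2]
    s=1+p["k1"]*(a*a+b*b); return np.array([a*s*p["fx"]+p["cx"],b*s*p["fy"]+p["cy"]])
E
python3 - <<'E'
from h import *
np.set_printoptions(precision=4,suppress=True)
print(observe()); print("tip",tip_extent() if callable(tip_extent) else tip_extent)
for n in("top","side"):
    p=get_image(n); cv2.imwrite(f"pics/{n}0.png",p["pixels"][:,:,::-1])
    print(n,np.linalg.inv(p["camera_from_world"])[:3,3])
    for k in("stand","right_pivot","right_paddle","left_paddle"):
        z=0 if k=="stand" else .183
        for r in spot_point(k,p)[:2]: print(k,round(r["score"],2),r["location"],at_z(p,*r["location"],z),at_depth(p,*r["location"]))
E
```

```text
{'time_s': 0.0, 'joint_positions': array([70.9336, 22.8737,  2.5805, 88.1138, -1.0714, 69.1499, -2.9042]), 'joint_velocities': array([-0.045 ,  0.0664, -0.0305,  0.0623,  0.0099,  0.1228,  0.0531]), 'effort': array([ -0.0009, -47.5118,   1.3643, -25.4221,   0.0116,   0.0094,
        -0.    ]), 'eef_pos': array([ 0.1504, -0.6317,  0.2382]), 'ee_rot': array([-179.8871,    0.008 ,   13.4011]), 'force': array([-1.0482,  0.5588,  0.5893]), 'moment': array([-0.0048,  0.0192, -0.0065]), 'opening': 1.0006928920096885}
tip 0.008
top [0.5053 0.1277 1.0151]
stand 0.83 [370.9, 265.7] [0.582  0.0294 0.    ] [0.5704 0.0443 0.154 ]
right_pivot 0.91 [461.6, 265.7] [ 0.5681 -0.1054  0.183 ] [ 0.5683 -0.1059  0.181 ]
right_paddle 0.65 [425.0, 268.8] [ 0.563  -0.0432  0.183 ] [ 0.5623 -0.041   0.1937]
left_paddle 0.9 [341.9, 231.4] [0.6254 0.0951 0.183 ] [0.6237 0.0955 0.1953]
side [ 0.3211 -0.4709  0.9249]
stand 0.57 [331.5, 329.9] [0.5836 0.03   0.    ] [0.5803 0.0239 0.0114]
right_pivot 0.63 [362.2, 341.5] [ 0.5662 -0.1082  0.183 ] [ 0.5681 -0.1054  0.1773]
right_pivot 0.52 [270.9, 233.9] [0.5185 0.1599 0.183 ] [0.545  0.2447 0.0832]
right_paddle 0.86 [344.5, 312.8] [ 0.5647 -0.0487  0.183 ] [ 0.565  -0.0483  0.1822]
left_paddle 0.68 [339.9, 236.3] [0.6305 0.1026 0.183 ] [0.6254 0.0933 0.1951]
left_paddle 0.17 [354.6, 444.2] [ 0.4809 -0.2507  0.183 ] [ 0.5187 -0.1987  0.0075]
```

```bash
cd pics; python3 -c "
import cv2,numpy as np
a=cv2.imread('top0.png');b=cv2.imread('side0.png')
cv2.imwrite('c0.png',cv2.resize(a[190:340,310:510],None,fx=4,fy=4,interpolation=2))
"
```

```text
(no output)
```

View pics/c0.png

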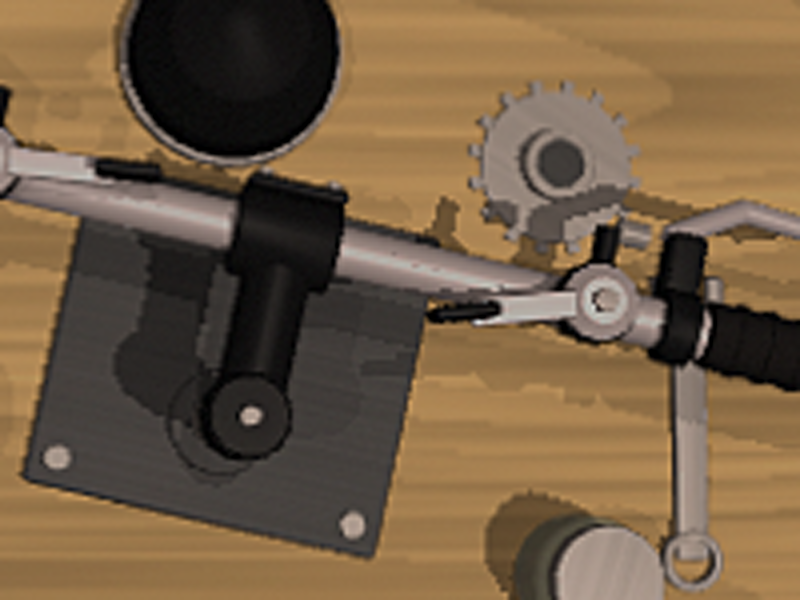

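View pics/side0.png

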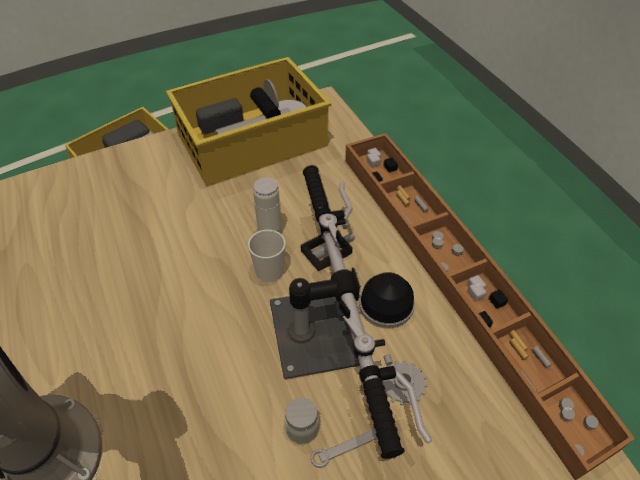

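View pics/top0.png

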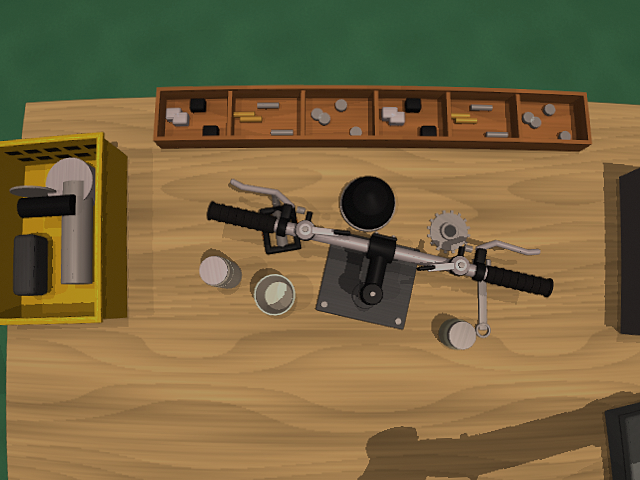

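The side and top pictures show the right pivot at top pixel (461,265). The right paddle is at (426,268), nearly in line with world y, and free space surrounds it. The bar is yawed about -13°. I'll close the jaws and go above the front of the paddle.

Request:
send_rows --targets '[[[0,0,-6],0,0],[[4.4,-3.6,0],0,0],[[4.4,-3.6,0],0,0],[[4.4,-3.6,0],0,0],[[4.4,-3.6,0],0,0],[[4.4,-3.6,0],0,0],[[4.4,-3.6,0],0,0],[[4.4,-3.6,0],0,0]]' --squeeze 20

```text
time_s: 1.5
eef_pos: [0.3928, -0.3143, 0.2997]
ee_rot: [179.9, -0.0, 13.4]
force: [0.6, 0.5, -0.2]
opening: 0.0
```

Request:
send_rows --targets '[[[4.4,-3.6,0],0,0],[[4.4,-3.6,0],0,0],[[4.4,-3.6,0],0,0],[[4.4,-3.6,0],0,0],[[4.4,-3.6,0],0,0],[[4.4,-3.6,0],0,0],[[0,0,0],6,0],[[0,0,0],0,0]]'

```text
time_s: 2.5
eef_pos: [0.5987, -0.0441, 0.2991]
ee_rot: [180.0, 0.0, 7.5]
force: [0.4, -0.1, -0.6]
opening: -0.003
```

```bash
cat >> h.py <<'E'
PIV=np.array([.568,-.1057]); YAW=-13.0
def goal(joint_deg,side,gap,z,yaw=None,r=.063):
    """side +1: in front of lever; gap mm from face to finger (half 11). Prints tool-frame move in cm + turn."""
    th=np.radians(144+YAW-joint_deg); u=np.array([np.cos(th),np.sin(th)]); n=np.array([np.sin(th),-np.cos(th)])
    g=np.append(PIV+r*u+side*(.014+gap/1000)*n,z); o=observe(); yw=o["ee_rot"][2]
    c,s=np.cos(np.radians(yw)),np.sin(np.radians(yw)); d=(g-o["eef_pos"])*100
    print("goal",g.round(4),"tool move cm",np.round([c*d[0]+s*d[1],s*d[0]-c*d[1],-d[2]],2),"turn",round(yw-(np.degrees(th)-90),1))
def measure():
    o=observe(); print(o["time_s"],o["eef_pos"].round(4),o["ee_rot"].round(2),"F",o["force"].round(1),o["opening"].round(2))
E
python3 - <<'E'
from h import *
measure(); print(tip_extent() if callable(tip_extent) else tip_extent)
p=get_image("top")
L=at_depth(p,305,229);R=at_depth(p,461,265);print(L,R,np.degrees(np.arctan2(L[0]-R[0],L[1]-R[1])))
goal(34,1,18,.195)
for n in("top","side"):
    p=get_image(n)
    for r in spot_point("right_paddle",p)[:1]:
        q=at_z(p,*r["location"],.183); print(n,r["score"],q, np.degrees(np.arctan2(q[1]-PIV[1],q[0]-PIV[0])))
    c=proj(p,[.575,-.06,.2]).astype(int); cv2.imwrite(f"pics/{n}1.png",cv2.resize(p["pixels"][c[1]-60:c[1]+60,c[0]-80:c[0]+80,::-1],None,fx=4,fy=4,interpolation=2))
E
```

```text
Traceback (most recent call last):
  File "h.py", line 25, in measure
    o=observe(); print(o["time_s"],o["eef_pos"].round(4),o["ee_rot"].round(2),"F",o["force"].round(1),o["opening"].round(2))
                                                                                                      ^^^^^^^^^^^^^^^^^^
AttributeError: 'float' object has no attribute 'round'
```

```bash
sed -i 's/,o\["opening"\].round(2)//' h.py
python3 - <<'E'
from h import *
np.set_printoptions(precision=4,suppress=True)
measure(); print(tip_extent() if callable(tip_extent) else tip_extent)
goal(34,1,18,.195)
for n in("top","side"):
    p=get_image(n)
    if n=="top":
        L=at_depth(p,305,229);R=at_depth(p,461,265);print(L,R,np.degrees(np.arctan2(L[0]-R[0],L[1]-R[1])))
    for r in spot_point("right_paddle",p)[:1]:
        q=at_z(p,*r["location"],.183); print(n,r["score"],q, np.degrees(np.arctan2(q[1]-PIV[1],q[0]-PIV[0])))
    c=proj(p,[.575,-.06,.2]).astype(int); cv2.imwrite(f"pics/{n}1.png",cv2.resize(p["pixels"][c[1]-60:c[1]+60,c[0]-80:c[0]+80,::-1],None,fx=4,fy=4,interpolation=2))
cv2.imwrite("pics/m1.png",np.hstack([cv2.resize(cv2.imread(f"pics/{n}1.png"),(400,300)) for n in("top","side")]))
E
```

```text
2.5 [ 0.5987 -0.0441  0.2991] [179.98   0.03   7.52] F [ 0.4 -0.1 -0.6]
0.008
goal [ 0.5921 -0.0393  0.195 ] tool move cm [-0.59 -0.57 10.41] turn 0.5
[0.6296 0.1567 0.1812] [ 0.5693 -0.1045  0.1826] 13.002517447159905
top 0.67 [ 0.5655 -0.0473  0.183 ] 92.43956176541398
side 0.7 [ 0.5645 -0.0428  0.183 ] 93.15880168265882
```

View pics/side1.png

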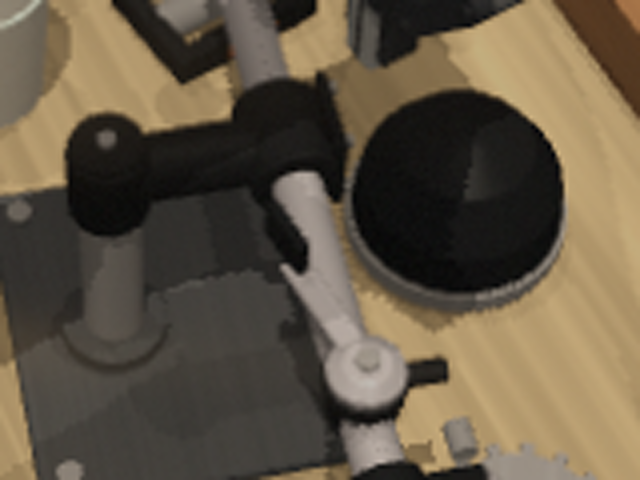

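The crop shows the right paddle at about (285,240) just behind the bar, near the second click, with the fingers clear above. Descending in front of it.

Request:
send_rows --targets '[[[-0.2,-0.6,4],0,0],[[0,0,4],0,0],[[0,0,2.3],0,0],[[0,0,0.5],0,0],[[0,0,0],0,0]]'

```text
time_s: 3.32
eef_pos: [0.5962, -0.0393, 0.192]
ee_rot: [180.0, -0.1, 7.4]
force: [0.4, 0.4, 0.9]
opening: -0.001
```

Request:
send_rows --targets '[[[-0.4,0,0],0,0],[[-0.4,0,0],0,0],[[-0.2,0,0],0,0],[[-0.2,0,0],0,0]]'

```text
time_s: 3.82
eef_pos: [0.5839, -0.0404, 0.1916]
ee_rot: [180.0, -0.0, 7.4]
force: [0.8, -0.8, 1.1]
opening: -0.0
```

```bash
python3 - <<'E'
from h import *
measure()
ims=[]
for n in("top","side"):
    p=get_image(n)
    c=proj(p,[.575,-.06,.2]).astype(int); ims.append(cv2.resize(p["pixels"][c[1]-45:c[1]+45,c[0]-30:c[0]+30,::-1],None,fx=6,fy=6,interpolation=2))
cv2.imwrite("pics/m2.png",np.hstack(ims)); goal(20,1,0,.191); goal(6,1,0,.191)
E
```

```text
3.825 [ 0.5839 -0.0404  0.1916] [ 1.7998e+02 -3.0000e-02  7.4000e+00] F [ 0.8 -0.8  1.1]
goal [ 0.5585 -0.0419  0.191 ] tool move cm [-2.52 -0.18  0.04] turn -13.6
goal [ 0.5433 -0.0461  0.191 ] tool move cm [-4.08  0.04  0.04] turn -27.6
```

View pics/m2.png

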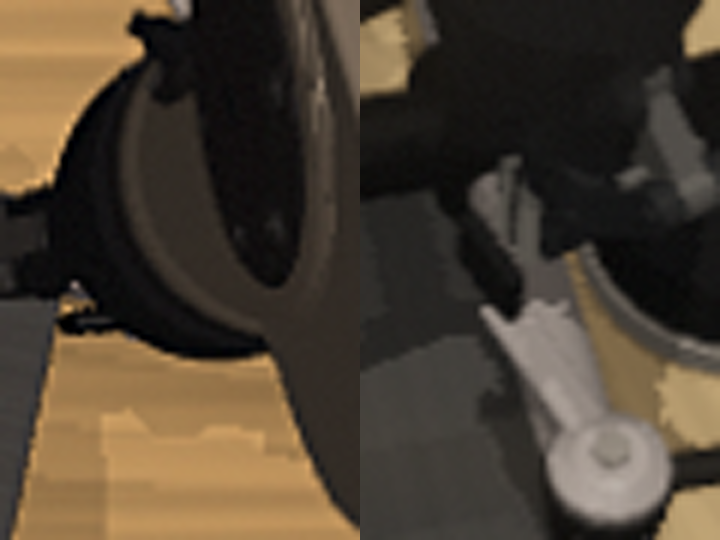

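The side half shows the fingers just in front of the paddle (~(505,190)), not yet touching. Pushing back in small steps, watching the force.

Request:
send_rows --targets '[[[-0.3,0,0],-2,0],[[-0.3,0,0],-2,0],[[-0.2,0,0],-2,0],[[-0.2,0,0],-2,0],[[-0.2,0,0],-2,0],[[-0.2,0,0],-2,0]]'

```text
time_s: 4.68
eef_pos: [0.5719, -0.0404, 0.1917]
ee_rot: [-179.9, -0.3, 19.6]
force: [4.0, 4.6, -1.7]
opening: -0.0
```

Request:
send_rows --targets '[[[-0.2,0,0],-2,0],[[-0.2,0,0],-2,0],[[-0.2,0,0],-2,0]]'

```text
time_s: 5.05
eef_pos: [0.564, -0.0463, 0.1911]
ee_rot: [180.0, 0.1, 25.5]
force: [0.2, 0.2, -0.3]
opening: 0.001
```

```bash
cat >> h.py <<'E'
def look(tag,c0=(.575,-.06,.2)):
    ims=[]
    for n in("top","side"):
        p=get_image(n)
        for r in spot_point("right_paddle",p)[:1]:
            q=at_z(p,*r["location"],.183)[:2]-PIV; print(n,round(r["score"],2),"r",np.hypot(*q).round(3),"joint",round(144+YAW-np.degrees(np.arctan2(q[1],q[0])),1))
        c=proj(p,np.array(c0)).astype(int); ims.append(cv2.resize(p["pixels"][c[1]-45:c[1]+45,c[0]-30:c[0]+30,::-1],None,fx=6,fy=6,interpolation=2))
    cv2.imwrite(f"pics/{tag}.png",np.hstack(ims))
E
python3 - <<'E'
from h import *
measure(); look("m3"); goal(5,1,0,.191)
E
```

```text
5.05 [ 0.564  -0.0463  0.1911] [1.7998e+02 8.0000e-02 2.5490e+01] F [ 0.2  0.2 -0.3]
side 0.78 r 0.063 joint 20.7
goal [ 0.5423 -0.0465  0.191 ] tool move cm [-2.04 -0.89  0.03] turn -10.6
```

Snapped back into the first click (joint ≈ 20°). Continue to the slack side.

Request:
send_rows --targets '[[[-0.3,-0.1,0],-2,0],[[-0.2,-0.1,0],-2,0],[[-0.2,-0.1,0],-2,0],[[-0.2,-0.1,0],-2,0],[[-0.2,-0.1,0],0,0],[[-0.2,-0.1,0],0,0]]'

```text
time_s: 6.0
eef_pos: [0.5526, -0.0468, 0.192]
ee_rot: [179.8, -0.3, 33.5]
force: [5.2, -1.1, -0.8]
opening: 0.001
```

Request:
send_rows --targets '[[[-0.2,-0.1,0],0,0],[[-0.2,-0.1,0],0,0],[[-0.2,-0.1,0],0,0],[[0,0,0],0,0]]'

```text
time_s: 6.5
eef_pos: [0.5433, -0.0475, 0.1912]
ee_rot: [-180.0, 0.0, 33.4]
force: [0.7, -0.2, 0.8]
opening: 0.003
```

```bash
python3 - <<'E'
from h import *
measure(); look("m4"); goal(5,1,0,.191)
E
```

```text
6.5 [ 0.5433 -0.0475  0.1912] [-1.7999e+02  4.0000e-02  3.3410e+01] F [ 0.7 -0.2  0.8]
side 0.92 r 0.062 joint 7.7
goal [ 0.5423 -0.0465  0.191 ] tool move cm [-0.07 -0.16  0.03] turn -2.6
```

View pics/m4.png

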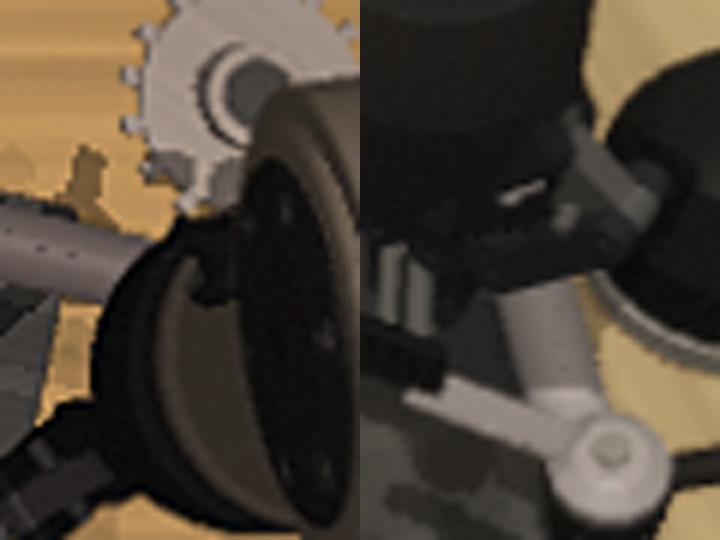

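Force fell to zero after the hump, so the lever apparently snapped to the stop. Retract to check.

Request:
send_rows --targets '[[[0.6,0.1,0],0,0],[[0.6,0.1,-1],0,0],[[0,0,-5],0,0],[[4,0,-3],0,0],[[0,0,0],0,0]]'

```text
time_s: 7.32
eef_pos: [0.5919, -0.0173, 0.2851]
ee_rot: [179.9, -0.5, 33.6]
force: [-0.3, 0.4, 0.8]
opening: -0.003
```

```bash
python3 - <<'E'
from h import *
measure(); look("m5",(.55,-.07,.18)); goal(0,-1,15,.28)
E
```

```text
7.325 [ 0.5919 -0.0173  0.2851] [179.85  -0.45  33.61] F [-0.3  0.4  0.8]
top 0.72 r 0.064 joint -2.4
side 0.26 r 0.209 joint 56.6
goal [ 0.5048 -0.0772  0.28  ] tool move cm [-9.97  0.14  0.03] turn -7.6
```

View pics/m5.png

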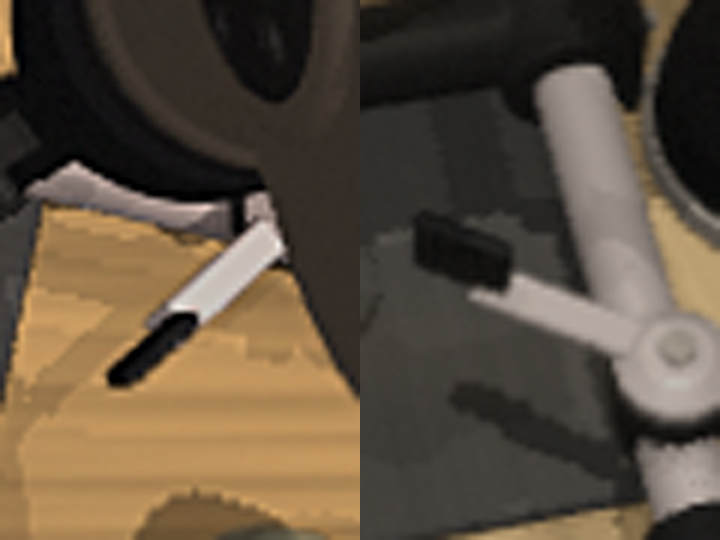

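The top half shows the lever at 40° to the bar-side horizontal (world ≈130°): at the slack stop. Crossing over to the rider's side.

Request:
send_rows --targets '[[[-3.3,0,0],-3.5,0],[[-3.3,0,0],-4,0],[[-3.3,0.6,0],0,0],[[0,0,0],0,0],[[0,0,4],0,0],[[0,0,4],0,0],[[0,0,1.4],0,0],[[0,0,0],0,0]]'

```text
time_s: 8.52
eef_pos: [0.513, -0.0843, 0.1867]
ee_rot: [-179.9, 0.0, 40.9]
force: [-0.3, 0.6, 0.1]
opening: 0.001
```

```bash
python3 - <<'E'
from h import *
measure(); look("m6",(.55,-.07,.18)); goal(0,-1,0,.191);goal(12,-1,0,.191)
E
```

```text
8.525 [ 0.513  -0.0843  0.1867] [-1.7991e+02  5.0000e-02  4.0920e+01] F [-0.3  0.6  0.1]
top 0.76 r 0.059 joint 3.0
goal [ 0.5161 -0.0673  0.191 ] tool move cm [ 1.25 -1.2  -0.22] turn -0.1
goal [ 0.5252 -0.0574  0.191 ] tool move cm [ 2.59 -1.36 -0.22] turn 11.9
```

View pics/m6.png

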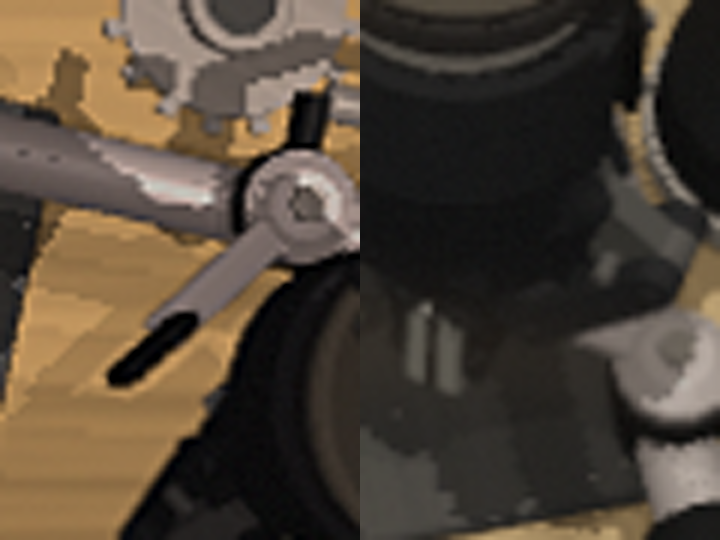

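Lever at slack in the top view ((110–200, 315–385)), fingers behind it. Centre on the paddle, then approach.

Request:
send_rows --targets '[[[0,-0.6,-0.4],0,0],[[0,-0.6,0],0,0],[[0.5,0,0],0,0],[[0.4,0,0],0,0],[[0.2,0,0],0,0],[[0.2,0,0],1,0],[[0.2,0,0],2,0],[[0.2,0,0],2,0]]'

```text
time_s: 9.72
eef_pos: [0.518, -0.0646, 0.1911]
ee_rot: [-180.0, 0.1, 35.8]
force: [-1.8, -0.8, 0.2]
opening: -0.0
```

```bash
python3 - <<'E'
from h import *
measure(); look("m7",(.55,-.07,.18)); goal(9,-1,0,.191);goal(12,-1,0,.191)
E
```

```text
9.725 [ 0.518  -0.0646  0.1911] [-1.7997e+02  7.0000e-02  3.5760e+01] F [-1.8 -0.8  0.2]
top 0.59 r 0.061 joint 0.1
side 0.89 r 0.057 joint 5.6
goal [ 0.5227 -0.0597  0.191 ] tool move cm [ 0.66 -0.12  0.02] turn 3.9
goal [ 0.5252 -0.0574  0.191 ] tool move cm [ 1.   -0.16  0.02] turn 6.9
```

Request:
send_rows --targets '[[[0.2,0,0],2,0],[[0.2,0,0],1,0],[[0.2,0,0],1,0],[[0.1,0,0],0,0]]'

```text
time_s: 10.42
eef_pos: [0.5218, -0.0609, 0.1908]
ee_rot: [-179.9, 0.3, 31.8]
force: [-7.0, -1.6, 5.0]
opening: 0.003
```

Request:
send_rows --targets '[[[0.1,0,0],0,0],[[0.1,0,0],0,0]]'

```text
time_s: 10.68
eef_pos: [0.5238, -0.0597, 0.1908]
ee_rot: [-179.9, 0.3, 31.8]
force: [-5.6, -0.0, 2.7]
opening: 0.005
```

```bash
python3 - <<'E'
from h import *
measure(); look("m8",(.55,-.07,.18)); goal(12,-1,0,.191);goal(18,-1,0,.191)
E
```

```text
10.675 [ 0.5238 -0.0597  0.1908] [-179.87    0.26   31.85] F [-5.6 -0.   2.7]
top 0.42 r 0.061 joint 5.7
side 0.72 r 0.062 joint 11.4
goal [ 0.5252 -0.0574  0.191 ] tool move cm [ 0.09 -0.17 -0.01] turn 2.9
goal [ 0.5305 -0.0532  0.191 ] tool move cm [ 0.76 -0.24 -0.01] turn 8.9
```

Near the hump; continue 1–2 mm at a time.

Request:
send_rows --targets '[[[0.1,0,0],0,0],[[0.1,0,0],0,0]]'

```text
time_s: 11.12
eef_pos: [0.5291, -0.0585, 0.1918]
ee_rot: [179.9, -0.2, 31.9]
force: [0.4, 0.3, -0.1]
opening: 0.0
```

Request:
send_rows --targets '[[[0.1,0,0],0,0],[[0.1,0,0],0,0]]'

```text
time_s: 11.38
eef_pos: [0.5298, -0.0574, 0.1915]
ee_rot: [180.0, -0.0, 31.9]
force: [0.5, -0.2, 0.2]
opening: 0.0
```

```bash
python3 - <<'E'
from h import *
measure(); look("m9",(.55,-.07,.18)); goal(12,-1,0,.191);goal(18,-1,0,.191)
E
```

```text
11.375 [ 0.5298 -0.0574  0.1915] [ 1.7997e+02 -5.0000e-02  3.1900e+01] F [ 0.5 -0.2  0.2]
top 0.4 r 0.06 joint 18.5
side 0.85 r 0.059 joint 21.8
goal [ 0.5252 -0.0574  0.191 ] tool move cm [-0.35 -0.23  0.03] turn 2.9
goal [ 0.5305 -0.0532  0.191 ] tool move cm [ 0.32 -0.31  0.03] turn 8.9
```

First click (≈18°), force zero. Rest, then line up for the next one.

Request:
send_rows --targets '[[[0,0,0],0,0],[[0,0,0],0,0],[[-0.3,-0.3,0],5,0],[[0,0,0],6,0],[[0,0,0],0,0]]'

```text
time_s: 12.2
eef_pos: [0.5251, -0.0565, 0.1913]
ee_rot: [180.0, 0.0, 21.0]
force: [0.9, -0.3, -0.5]
opening: -0.002
```

```bash
python3 - <<'E'
from h import *
measure(); look("m10",(.55,-.07,.18)); goal(18,-1,0,.191);goal(27,-1,0,.191);goal(29,-1,0,.191)
E
```

```text
12.2 [ 0.5251 -0.0565  0.1913] [179.99   0.    20.97] F [ 0.9 -0.3 -0.5]
top 0.4 r 0.058 joint 15.1
side 0.87 r 0.061 joint 25.7
goal [ 0.5305 -0.0532  0.191 ] tool move cm [ 0.61 -0.12  0.03] turn -2.0
goal [ 0.5392 -0.048   0.191 ] tool move cm [ 1.61 -0.3   0.03] turn 7.0
goal [ 0.5412 -0.047   0.191 ] tool move cm [ 1.84 -0.32  0.03] turn 9.0
```

View pics/m10.png

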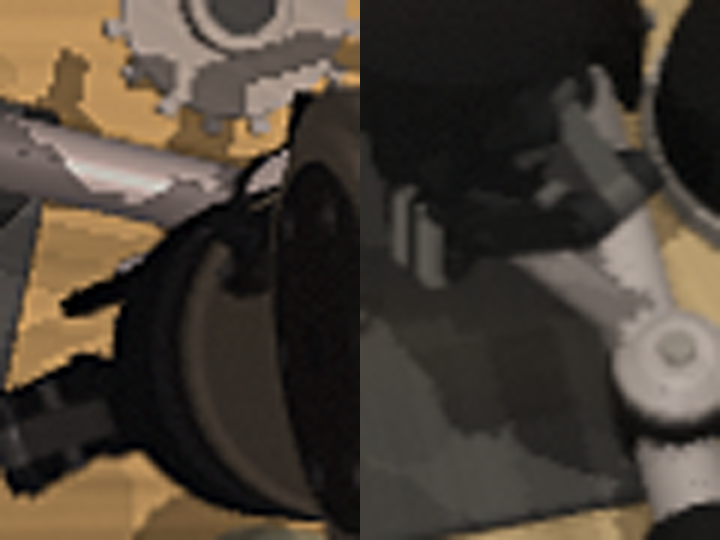

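Top view: the paddle tip at (70–130, 270–310) slopes ~20–23°, matching the first click. Second click push.

Request:
send_rows --targets '[[[0.4,-0.1,0],0,0],[[0.2,-0.1,0],1,0],[[0.2,0,0],1,0],[[0.2,0,0],1,0],[[0.2,0,0],1,0],[[0.2,0,0],1,0]]'

```text
time_s: 13.15
eef_pos: [0.536, -0.0497, 0.191]
ee_rot: [-179.9, 0.2, 15.8]
force: [-6.7, 0.7, 4.1]
opening: -0.001
```

Request:
send_rows --targets '[[[0.1,0,0],0,0],[[0.1,0,0],0,0]]'

```text
time_s: 13.4
eef_pos: [0.5374, -0.0491, 0.1909]
ee_rot: [-179.9, 0.3, 15.9]
force: [-7.9, 1.3, 4.6]
opening: 0.0
```

```bash
python3 - <<'E'
from h import *
measure(); look("m11",(.55,-.07,.18)); goal(27,-1,0,.191);goal(30,-1,0,.191)
E
```

```text
13.4 [ 0.5374 -0.0491  0.1909] [-179.92    0.29   15.87] F [-7.9  1.3  4.6]
side 0.59 r 0.06 joint 21.8
goal [ 0.5392 -0.048   0.191 ] tool move cm [ 0.19 -0.07 -0.  ] turn 1.9
goal [ 0.5422 -0.0465  0.191 ] tool move cm [ 0.53 -0.12 -0.  ] turn 4.9
```

Request:
send_rows --targets '[[[0.1,0,0],0,0],[[0.1,0,0],0,0]]'

```text
time_s: 13.85
eef_pos: [0.5392, -0.0485, 0.1909]
ee_rot: [-179.9, 0.3, 15.9]
force: [-6.8, -0.3, 4.3]
opening: -0.001
```

Request:
send_rows --targets '[[[0.1,0,0],0,0],[[0.1,0,0],0,0]]'

```text
time_s: 14.1
eef_pos: [0.5422, -0.0477, 0.191]
ee_rot: [-179.9, 0.1, 15.9]
force: [-3.2, 1.7, 0.7]
opening: -0.002
```

```bash
python3 - <<'E'
from h import *
measure(); goal(27,-1,0,.191);goal(30,-1,0,.191)
E
```

```text
14.1 [ 0.5422 -0.0477  0.191 ] [-1.7993e+02  1.5000e-01  1.5890e+01] F [-3.2  1.7  0.7]
goal [ 0.5392 -0.048   0.191 ] tool move cm [-0.3  -0.06 -0.  ] turn 1.9
goal [ 0.5422 -0.0465  0.191 ] tool move cm [ 0.04 -0.11 -0.  ] turn 4.9
```

Force dropping; the hump is being passed. Hold a row.

Request:
send_rows --targets '[[[0,0,0],0,0],[[0,0,0],0,0]]'

```text
time_s: 14.35
eef_pos: [0.5443, -0.0486, 0.1915]
ee_rot: [180.0, -0.1, 15.9]
force: [-0.2, -0.1, 0.7]
opening: -0.002
```

```bash
python3 - <<'E'
from h import *
measure(); look("m12",(.55,-.07,.18))
E
```

```text
14.35 [ 0.5443 -0.0486  0.1915] [ 1.7995e+02 -1.0000e-01  1.5880e+01] F [-0.2 -0.1  0.7]
top 0.45 r 0.06 joint 36.5
side 0.79 r 0.064 joint 39.8
```

Second click (36.5°). Rest, line up, and turn for the third.

Request:
send_rows --targets '[[[0,0,0],0,0],[[0,0,0],0,0],[[-0.3,-0.2,0],6,0],[[0,0,0],6,0],[[0,0,0],0,0]]'

```text
time_s: 15.18
eef_pos: [0.54, -0.0472, 0.1913]
ee_rot: [180.0, -0.0, 4.0]
force: [0.9, 0.8, 0.0]
opening: 0.004
```

```bash
python3 - <<'E'
from h import *
measure(); look("m13",(.56,-.07,.18)); goal(36,-1,0,.191);goal(45,-1,0,.191);goal(48,-1,0,.191)
E
```

```text
15.175 [ 0.54   -0.0472  0.1913] [ 1.7998e+02 -1.0000e-02  3.9700e+00] F [0.9 0.8 0. ]
top 0.57 r 0.058 joint 36.1
goal [ 0.5486 -0.0442  0.191 ] tool move cm [ 0.87 -0.25  0.03] turn -1.0
goal [ 0.5584 -0.0419  0.191 ] tool move cm [ 1.87 -0.41  0.03] turn 8.0
goal [ 0.5618 -0.0415  0.191 ] tool move cm [ 2.21 -0.43  0.03] turn 11.0
```

View pics/m13.png

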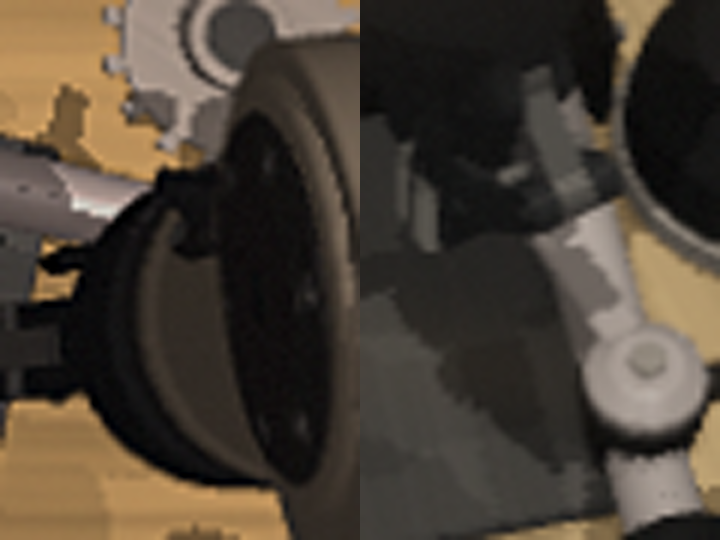

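Second click confirmed (paddle tip at (40–85, 245–270), consistent with ~36°). Third push.

Request:
send_rows --targets '[[[0.4,-0.2,0],0,0],[[0.4,-0.1,0],1,0],[[0.2,0,0],1,0],[[0.2,0,0],1,0],[[0.2,0,0],1,0],[[0.1,0,0],1,0]]'

```text
time_s: 16.12
eef_pos: [0.5537, -0.043, 0.191]
ee_rot: [-180.0, 0.2, -1.1]
force: [-4.1, 2.8, 2.1]
opening: 0.006
```

Request:
send_rows --targets '[[[0.1,0,0],1,0],[[0.1,0,0],0,0]]'

```text
time_s: 16.38
eef_pos: [0.5553, -0.0427, 0.191]
ee_rot: [-180.0, 0.2, -2.1]
force: [-5.4, 1.8, 3.4]
opening: 0.001
```

```bash
python3 - <<'E'
from h import *
measure(); goal(45,-1,0,.191);goal(48,-1,0,.191)
E
```

```text
16.375 [ 0.5553 -0.0427  0.191 ] [-179.96    0.2    -2.11] F [-5.4  1.8  3.4]
goal [ 0.5584 -0.0419  0.191 ] tool move cm [ 0.31 -0.09  0.  ] turn 1.9
goal [ 0.5618 -0.0415  0.191 ] tool move cm [ 0.65 -0.15  0.  ] turn 4.9
```

Request:
send_rows --targets '[[[0.1,0,0],0,0],[[0.1,0,0],0,0],[[0.1,0,0],0,0]]'

```text
time_s: 16.75
eef_pos: [0.5579, -0.0425, 0.191]
ee_rot: [-180.0, 0.3, -2.1]
force: [-6.3, 2.8, 3.6]
opening: -0.001
```

Request:
send_rows --targets '[[[0.1,0,0],0,0],[[0,0,0],0,0]]'

```text
time_s: 17.0
eef_pos: [0.5595, -0.0425, 0.191]
ee_rot: [-179.9, 0.2, -2.1]
force: [-5.0, 2.7, 3.2]
opening: -0.002
```

```bash
python3 - <<'E'
from h import *
measure(); look("m14",(.56,-.07,.18)); goal(45,-1,0,.191);goal(48,-1,0,.191)
E
```

```text
17.0 [ 0.5595 -0.0425  0.191 ] [-1.7994e+02  1.7000e-01 -2.0900e+00] F [-5.   2.7  3.2]
side 0.62 r 0.066 joint 47.0
goal [ 0.5584 -0.0419  0.191 ] tool move cm [-0.11 -0.05  0.  ] turn 1.9
goal [ 0.5618 -0.0415  0.191 ] tool move cm [ 0.22 -0.11  0.  ] turn 4.9
```

Request:
send_rows --targets '[[[0.1,0,0],0,0],[[0,0,0],0,0]]'

```text
time_s: 17.45
eef_pos: [0.5617, -0.0431, 0.1911]
ee_rot: [-180.0, -0.0, -2.1]
force: [-1.3, 1.7, -0.0]
opening: -0.003
```

Request:
send_rows --targets '[[[0,0,0],0,0]]'

```text
time_s: 17.58
eef_pos: [0.5627, -0.0444, 0.1915]
ee_rot: [179.9, -0.1, -2.1]
force: [0.4, 0.0, 0.2]
opening: -0.002
```

Force gone: it snapped. Back off, rise, and check.

Request:
send_rows --targets '[[[0,0,0],0,0],[[-0.6,0,0],0,0],[[-1,0,0],0,0],[[-1,0,-2],0,0],[[-3,0,-4],0,0],[[-4,4,-2],0,0],[[-2,4,0],0,0],[[0,0,0],0,0]]'

```text
time_s: 18.58
eef_pos: [0.4404, -0.1229, 0.2716]
ee_rot: [179.9, -0.0, -2.5]
force: [0.7, 1.0, 0.1]
opening: -0.002
```

```bash
python3 - <<'E'
from h import *
measure(); look("m15",(.56,-.07,.18))
ref=cv2.imread("pics/top0.png"); p=get_image("top")
for k in("wrench","pedal","freewheel","cup","oil_can","headlamp","jar","left_paddle"):
    r=spot_point(k,p)[:1]; print(k,[(round(q["score"],2),q["location"]) for q in r])
E
```

```text
18.575 [ 0.4404 -0.1229  0.2716] [179.87  -0.    -2.52] F [0.7 1.  0.1]
top 0.71 r 0.062 joint 54.5
side 0.58 r 0.061 joint 54.2
wrench [(0.6, [481.9, 297.6])]
pedal [(0.96, [277.4, 231.5])]
freewheel [(0.59, [452.4, 230.1])]
cup [(0.63, [281.3, 293.4])]
oil_can [(0.98, [228.7, 272.5])]
headlamp [(0.78, [369.6, 207.8])]
jar [(0.75, [455.0, 333.8])]
left_paddle [(0.8, [340.8, 231.7])]
```

View pics/m15.png

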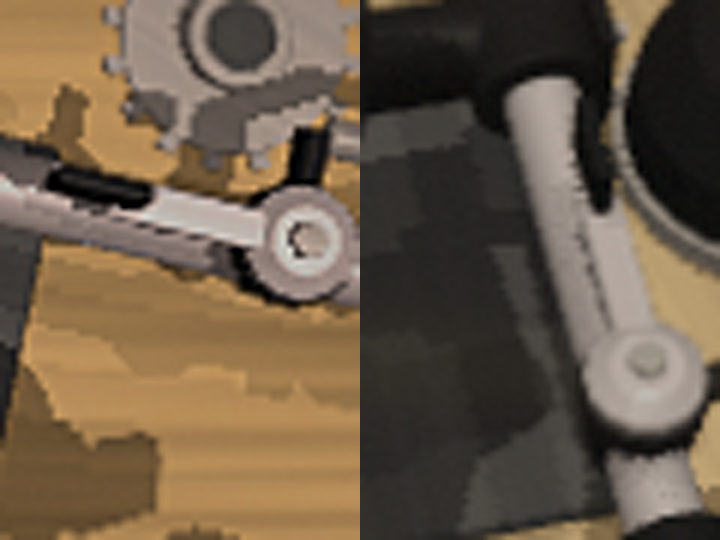

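The lever stands straight above the bar (54.5° and 54.2° measured, third click = 54°). The arm is clear and the other things are where they were. Handing in.

```bash
python3 -c "
from cell import *
print(sign_off())"
```

```text
the job is handed in; nothing more can be done
None
```

The right lever is in its third click, and I handed the job in at about 18.6 s of the 43 s allowed. With the jaws shut, I pushed it back from the front to the slack stop. I then pushed it forward from the rider's side one click at a time, waiting about 0.25 s or more in each.

- **Lever angle:** After I backed the arm off, the top and side cameras read 54.5° and 54.2°, against 54° for the third click. The picture shows the lever lying along the bar. At the stops before that, the top camera read about −2° at slack, 18.5° in the first click and 36.5° in the second.
- **Force:** The highest reading I saw was about 9 N, near the humps, and it fell to near zero after each snap. I only read force at the end of each move, so a short peak in between would not show.
- **Other things:** In a last top picture the left paddle was found within about 1 pixel of its first position. I did not measure the loose things at the start, so I compared them only by eye; they looked unmoved and no stray contact showed up in the force readings.
- **Disagreements:** While the gripper partly hid the paddle, the side camera read 2–10° higher than the top one. In one check, with the arm raised after the push to slack, the side camera gave a plainly false low-confidence hit. I went by the force drop, the top camera and the pictures in those cases.

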